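# Build the lead shield around a sample on the counting bench

### The job

Set up the two detectors, which lie face up on the bench, for a count. On the large detector build the lead shield, centred on the detector and in this order: the wide low ring, then the small tin standing inside it, then the tall narrow ring over the tin and on top of the wide ring, then the knobbed cap to close it; the large tin goes, at any point in the work, upright on the middle of the small detector. Set everything down gently, without dropping it, and leave the rock, the screwdriver and the hand probe undisturbed.

Things in the scene. Friction and masses are not known exactly. Their poses are not given: they have to be found in the camera images.
- det_large: large detector: a flat round grey puck fixed to the bench, diameter 104 mm, 20 mm high, with a bright rim and a dark meshed window on its flat level top, and a short connector stub on its side (towards its own x; 10 mm long, 10 mm above the bench). Origin at the centre of its underside, z up; the top is 20 mm above the origin. Its place changes.
- det_small: small detector: the same kind of fixed puck and stub, diameter 72 mm, 20 mm high, flat level top. Origin at the centre of its underside, z up; the top is 20 mm above the origin. Its place changes.
- ring_wide_mid (a point): wide low lead ring, dull dark grey, standing flat with its bore upright: outer diameter 68 mm, bore 44 mm, 22 mm high, about 0.45 kg. The point is on its axis, half-way up (11 mm above its underside), z up.
- ring_tall_mid (a point): tall narrow lead ring, dull dark grey, standing with its bore upright: outer diameter 56 mm, bore 42 mm, 34 mm high, about 0.41 kg. The point is on its axis, half-way up (17 mm above its underside), z up. Once it stands on the wide ring, that ring sticks out 6 mm all round below it, so grip it at least 5 mm above its lower edge.
- cap_mid (a point): lead cap, dull dark grey: a solid disc of diameter 58 mm, 16 mm thick, with a round upright knob on top (diameter 24 mm, 26 mm high), 42 mm high in all, about 0.5 kg, standing on its flat underside. The point is on its axis, half-way up (21 mm above its underside, 5 mm above the foot of the knob), z up. Take it by the knob.
- tin_small_mid (a point): small round sample tin with lid, bare metal, standing upright: diameter 32 mm, 50 mm high, under 0.15 kg. The point is on its axis, half-way up (25 mm above its underside), z up. Inside the wide ring its upper 28 mm stands out, so grip it there; it ends 6 mm below the top of the two stacked rings.
- tin_large_mid (a point): large round sample tin with lid, bare metal, standing upright: diameter 44 mm, 66 mm high, under 0.3 kg. The point is on its axis, half-way up (33 mm above its underside), z up.
- rock: bystander: a brown lump of rock, about 60 x 50 x 45 mm, loose. Origin at the centre of its underside.
- screwdriver: bystander: a screwdriver lying loose on the bench, about 200 mm long, handle towards its own -x. Origin near its middle, at bench level.
- probe: bystander: a tan hand-held pancake probe lying loose, round head of diameter 68 mm and 26 mm high with a dark window, black handle reaching 165 mm from the head's centre towards its own -x. Origin under the centre of the head.
Not all that is in view belongs to the job. What is shaped like the part that bears ring_tall_mid but blue or purple is not meant. What is shaped like the part that bears ring_wide_mid but turquoise is not meant.

How it is judged:
By the outcome, as a careful person would: the job done as asked, in the order asked, and still so for the second after the job is handed in, with the robot touching nothing.
It also fails if it takes over 128 s, if anything falls off the work surface, if the arm or the gripper's body presses on something with over 40 N, if the wrist force passes 120 N, or if a joint passes its speed limit or range.

### The arm

A 6-joint arm with a two-finger parallel gripper is mounted at the origin on the work surface. World frame = base frame: x ahead of the robot, y to its left, z up, the work surface at z = 0. Lengths are in m, angles in rad, forces in N, time in s.
With the tool pointing down it reaches from about 0.3 to 0.775 m from the base axis. Payload 14.6 kg.
Tool frame: the origin (TCP) lies at the very end of the fingers, on their centre line; the grasp point (between the pads) lies 19 mm behind it; z points along the fingers, y is the line along which they close (so a half turn about z gives the same grasp; the last joint's range is limited). The gripper opens to 94 mm and grips with 3 to 60 N. Pads are 16 mm wide; open, the fingers measure 119 mm over their backs; the gripper's body (75 mm by 177 mm) begins 78 mm behind the grasp point.
Start: joints at [-1.223, 0.3, 1.521, -0, 1.321, -0.067], TCP at [0.222, -0.503, 0.166] pointing down, gripper open.
Joint ranges: [-3.03, 3.03], [-0.79, 2.21], [0.23, 2.52], [-1.04, 4.18], [0, 3.07], [-2.55, 2.55]. Speed limits (rad/s): [2.22, 2.22, 2.57, 3.14, 3.14, 3.14].

### API

Orientations are given as [roll, pitch, yaw] about the fixed x, y, z axes, in that order (R = Rz(yaw) Ry(pitch) Rx(roll)).
In Python, from station import ctrl gives the robot as it stands.
- The arm moves only by the shell command python3 -m pendant 'ROWS' [OPENING] [FORCE]. ROWS is JSON, a list of rows, each a list of 2 entries, a list of its own where there are three numbers: the shift along the world's x, y, z in cm, then the turn about the world's z in rad. A call has 1 to 20 rows; each row shifts and turns the commanded pose from where the row before left it; what a row does not reach is not made up. A row lasts 1/12 s, in which the tool goes at most 41.7 mm and 7.16 degrees, less where a joint would pass 70% of its speed; a pose out of reach is approached as far as the arm can. A call is refused whole if a number of a shift passes 4.17 or a number of a turn 0.125, either way. A call with a gripper value outside its range is refused whole. OPENING is the opening, from 0 (shut) to 1 (fully open), set as the call begins (- or left out, the last holds). The fingers move at their own pace and stop on an object; FORCE is the grip in N (left out, the last holds). Time passes only in rows, so rows that do not move let the fingers close. It gives the time, the measured TCP pose, the force, the opening and the grip force at its end, in the units of the state.
- ctrl.get_obs(): the state, without advancing time (a new reading comes with each control period).
- ctrl.camera(name): name is "scene" or "top" or "wrist"; returns a dict with "color" (480x640x3 uint8, red, green, blue), "intrinsics" (3x3 intrinsics, pixels), "k1" (the pictures are not rectified: a ray, as slopes to the right and down, at radius r is drawn at 1 + k1 r^2 times it, then the intrinsics apply), "camera_from_world" (4x4, takes a point from world to camera coordinates). Camera axes: x right, y down, z forward; pixel columns grow to the right and rows downward; lengths in m; the calibration is good to about 2 mm. A picture is of the moment at which its call begins. There is no depth.
- ctrl.hand_in(): hands the job in; it is judged then, once.
The state is a dict: "time_s": time; "qpos": joint angles; "joint_vel": joint speeds; "tau": joint torques, N m; "ee_pos": TCP position; "eef_rot": TCP orientation; "force": force on the tool from outside, world axes, zero at the start; "moment": the same for the moment, N m; "grip_width": finger opening in m; "grip_force": force on a finger pad.
Only numpy, scipy, OpenCV 4.12 (cv2) and the standard library are available. Lean on these libraries where they do the work, as an engineer would, in place of code of your own. Each camera call takes 0.05 s, during which the arm holds its last target. There are 200 camera calls.

## Working session

There is one attempt and no reset: what is moved stays moved. The work goes in short steps, Python scripts to look and compute and a shell command to move; the robot and the scene stay as the last step left them, time stands still between calls to the robot, and variables do not carry over. Pictures are saved under pics/ and viewed, at most 14 in all, crops included, and the job is handed in when it is done.

```bash
mkdir -p pics; ls
cat > h.py <<'E'
import cv2,numpy as np
from station import ctrl
def shot(n,f=None):
    c=ctrl.camera(n)
    if f: cv2.imwrite('pics/'+f,c['color'][:,:,::-1])
    return c
def ray(c,u,v):
    K=c['intrinsics'];k=c['k1']
    p=np.array([(u-K[0,2])/K[0,0],(v-K[1,2])/K[1,1]]);s=p.copy()
    for _ in range(20): s=p/(1+k*(s@s))
    T=c['camera_from_world'];R=T[:3,:3]
    return -R.T@T[:3,3], R.T@np.array([s[0],s[1],1])
def onz(c,u,v,z):
    o,d=ray(c,u,v);return o+d*(z-o[2])/d[2]
def proj(c,P):
    T=c['camera_from_world'];q=T[:3,:3]@np.array(P)+T[:3,3];s=q[:2]/q[2];s=s*(1+c['k1']*(s@s))
    K=c['intrinsics'];return np.array([K[0,0]*s[0]+K[0,2],K[1,1]*s[1]+K[1,2]])
E
python3 - <<'E'
from h import *
for n in ['top','scene','wrist']:
    c=shot(n,n+'0.png');o,d=ray(c,320,240);print(n,o.round(3),d.round(2),c['k1'],c['intrinsics'][0,0])
o=ctrl.get_obs();print(o)
E
```

```text
pics
top [ 0.464 -0.067  1.119] [ 0.07  0.01 -1.  ] -0.0731737296477628 525.89801131965
scene [ 1.288 -0.1    0.512] [-0.84  0.03 -0.54] -0.11670342981236151 508.60876532953415
wrist [ 0.291 -0.473  0.384] [-0.26 -0.11 -0.96] -0.02396391203097617 344.8667588238475
{'time_s': 0.15, 'qpos': array([-1.22262688e+00,  3.00335406e-01,  1.52142767e+00,  1.58282455e-05,
        1.32066823e+00, -6.65907419e-02]), 'joint_vel': array([ 0.00058967, -0.00212578, -0.00325457, -0.0004539 , -0.00078037,
        0.00040382]), 'tau': array([-1.27955296e-03, -5.31960654e+01, -3.52822101e+01,  7.08107441e-02,
        2.36001477e-02, -5.51235098e-05]), 'ee_pos': array([ 0.22156463, -0.50315643,  0.16542567]), 'eef_rot': array([-3.14075688e+00, -7.11035539e-05,  4.14756238e-01]), 'force': array([-0.02000192,  0.34142423,  0.45286655]), 'moment': array([-0.0407436 ,  0.02439427,  0.01110176]), 'grip_force': 0.0, 'grip_width': 0.09391475208183764}
```

View pics/top0.png

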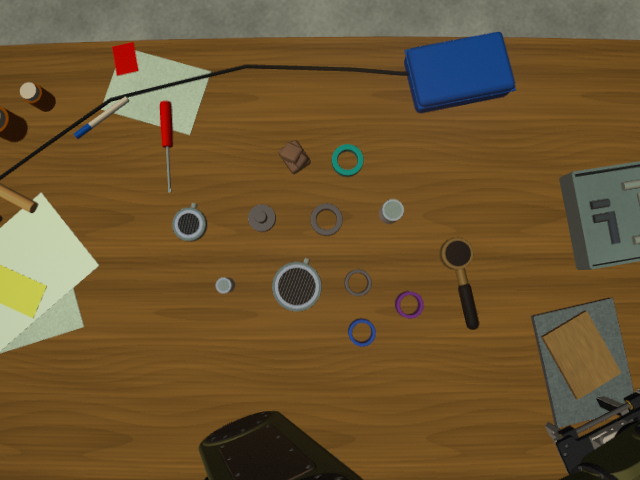

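View pics/scene0.png

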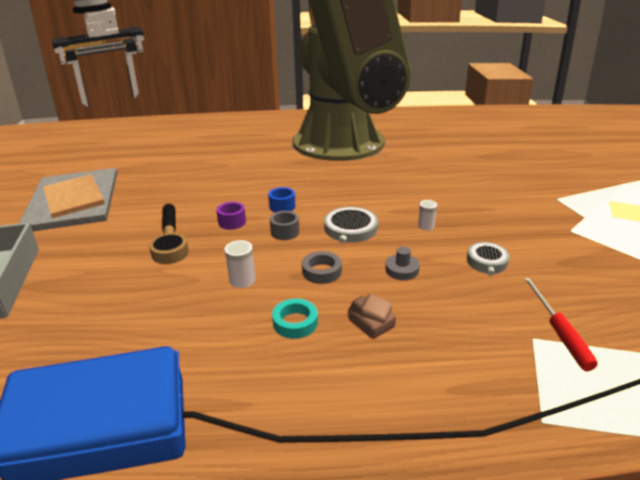

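Top view: the wide-ring candidates are at (326,219), dark grey, and (347,159), turquoise, so it is the grey one. The tall-ring candidates are (358,282), dark grey, (362,332), blue, and (409,304), purple, so again the grey one. The other parts are the cap (261,217), small tin (224,286), large tin (392,211), large detector (297,287) and small detector (189,223). I'll measure these and confirm with one crop.

Run:
```python
from h import *
c=shot('top');im=c['color'];hsv=cv2.cvtColor(im,cv2.COLOR_RGB2HSV)
m=(hsv[:,:,1]<95).astype(np.uint8)*255
items={'ringw':(326,219,.022),'ringt':(358,282,.034),'cap':(261,217,.016),'tins':(224,286,.05),'tinl':(392,211,.066),'detL':(297,287,.02),'detS':(189,223,.02)}
vis=im.copy()
n,l,st,ce=cv2.connectedComponentsWithStats(m)
for k,(u,v,z) in items.items():
    sub=l[v-16:v+17,u-16:u+17];ids=np.bincount(sub[sub>0]);i=ids.argmax()
    cn=max(cv2.findContours((l==i).astype(np.uint8),0,1)[0],key=cv2.contourArea)
    h=cv2.convexHull(cn);(x,y),r=cv2.minEnclosingCircle(h);e=cv2.fitEllipse(h)
    P=onz(c,*e[0],z);d=np.hypot(*(onz(c,e[0][0]+1,e[0][1],z)-P)[:2])
    print(k,np.round(e[0],1),'D mm',np.round(np.array(e[1])*d*1e3,1),P.round(4),'reach',np.hypot(*P[:2]).round(3))
    cv2.drawContours(vis,[h],-1,(255,0,255),1)
o=vis[130:350,160:430];cv2.imwrite('pics/crop1.png',cv2.resize(o[:,:,::-1],None,fx=2.7,fy=2.7))
```

```text
ringw [325.9 219. ] D mm [65.9 66.4] [ 0.585  -0.0724  0.022 ] reach 0.589
ringt [357.6 282.4] D mm [53.6 55.1] [ 0.452  -0.1364  0.034 ] reach 0.472
cap [261.2 217.5] D mm [56.4 57. ] [0.5903 0.0641 0.016 ] reach 0.594
tins [224.2 284.9] D mm [33.  39.3] [0.4496 0.1356 0.05  ] reach 0.47
tinl [391.1 210.6] D mm [43.9 53.3] [ 0.5959 -0.204   0.066 ] reach 0.63
detL [296.9 284.7] D mm [100.8 112.1] [ 0.4482 -0.0106  0.02  ] reach 0.448
detS [189.2 222.3] D mm [71.4 81.2] [0.5812 0.2161 0.02  ] reach 0.62
```

View pics/crop1.png

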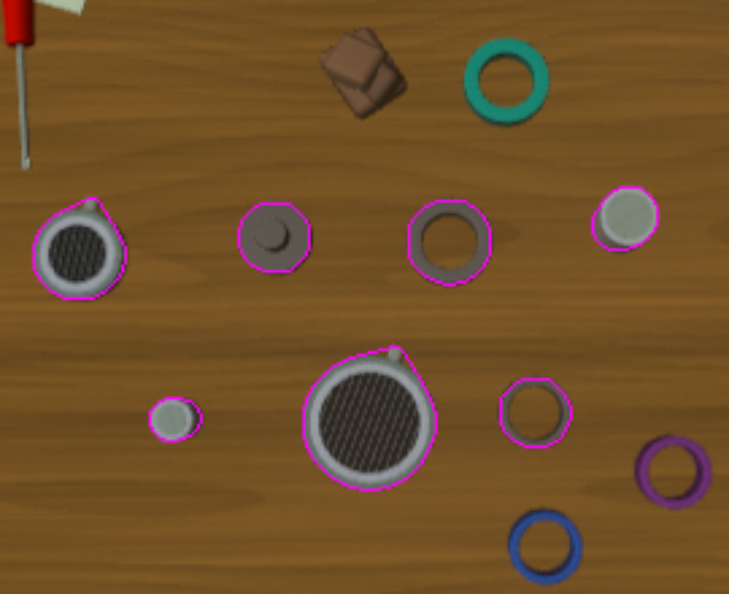

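The crop confirms the dull grey wide ring (crop 450,242) and grey tall ring (535,412). The convex hulls are biased by the stubs and tin sides, so I'll refine using the mesh windows and tin lids.

Run:
```python
from h import *
c=shot('top');im=c['color'];hsv=cv2.cvtColor(im,cv2.COLOR_RGB2HSV);V=hsv[:,:,2];S=hsv[:,:,1]
def fit(m,u,v,w,z,name):
    a=np.zeros_like(V);a[v-w:v+w+1,u-w:u+w+1]=m[v-w:v+w+1,u-w:u+w+1].astype(np.uint8)
    cn=max(cv2.findContours(a,0,1)[0],key=cv2.contourArea);e=cv2.fitEllipse(cv2.convexHull(cn))
    P=onz(c,*e[0],z);d=np.hypot(*(onz(c,e[0][0]+1,e[0][1],z)-P)[:2]);print(name,np.round(e[0],1),np.round(np.array(e[1])*d*1e3,1),P.round(4))
g=(S<95).astype(np.uint8)
for n,u,v,w in(('detL',297,287,30),('detS',189,223,22)):
    k=cv2.getStructuringElement(cv2.MORPH_ELLIPSE,(13,13))
    f=g.copy();cn=cv2.findContours(f,0,1)[0];cv2.drawContours(f,cn,-1,1,-1)
    fit(cv2.morphologyEx(f,cv2.MORPH_OPEN,k),u,v,w,.02,n)
for n,u,v,w,z in(('tins',224,286,14,.05),('tinl',392,211,18,.066)):
    print(V[v,u]); 
    for t in(.8,.9): fit((S<95)&(V>t*V[v-2,u]),u,v,w,z,n)
```

```text
detL [296.4 286. ] [102.7 103.9] [ 0.4456 -0.0096  0.02  ]
detS [188.9 223.7] [72.1 73.7] [0.5784 0.2166 0.02  ]
132
tins [222.8 285. ] [32.  33.4] [0.4493 0.1386 0.05  ]
tins [222.8 284.9] [30.7 33.3] [0.4496 0.1385 0.05  ]
131
tinl [392.4 209.5] [44.3 44.5] [ 0.5982 -0.2067  0.066 ]
tinl [392.6 209.4] [43.3 44.5] [ 0.5984 -0.2071  0.066 ]
```

```bash
python3 -m pendant '[[[2,2.4,0],0],[[2,2.4,0],0],[[2,2.4,0],0],[[2,2.4,0],0],[[2,2.4,0],0],[[2,2.4,0],0],[[2,2.4,0],0],[[2,2.4,0],0],[[2,2.4,0],0],[[2,2.4,0],0],[[2,2.4,0],0],[[2,2.4,0],0],[[2,2.4,0],0],[[2,2.4,0],0],[[2,2.4,0],0],[[2,2.4,0],0],[[2,2.4,0],0],[[2.3,2.3,0],0],[[0,0,0],0],[[0,0,0],0]]' 1 40
python3 - <<'E'
from h import *
c=shot('wrist','w1.png');print(ctrl.get_obs()['ee_pos'],proj(c,[.585,-.0724,.022]))
E
```

```text
time_s: 1.92
ee_pos: [0.5849, -0.0713, 0.1652]
eef_rot: [-3.141, 0.001, 0.417]
force: [0.1, -0.7, -0.6]
grip_width: 0.0941
grip_force: 0.0
[ 0.58441486 -0.07224264  0.16537548] [320.28764029 213.37502466]
```

View pics/w1.png

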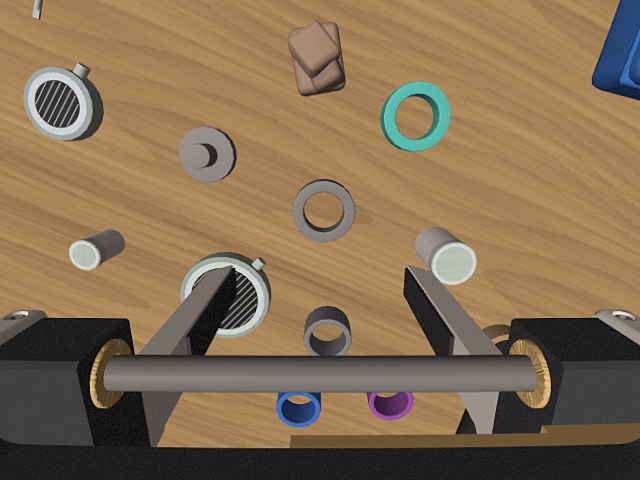

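Wrist view: the grey ring is centred at about (324,210), slightly right of the top-camera prediction (320,213). I'll compare the wrist and top estimates for all items.

Run:
```python
from h import *
c=shot('wrist')
print('tcp proj',proj(c,ctrl.get_obs()['ee_pos']))
T={'ringw':(324,210,.022,.585,-.0724),'turq':(416,116,.022,0,0),'cap':(207.5,154,.016,.5903,.0641),'detS':(59,103.5,.02,.5784,.2166),'tins':(85,256,.05,.4493,.1386),'tinl':(454,264,.066,.5983,-.2069)}
for k,(u,v,z,x,y) in T.items():
    P=onz(c,u,v,z);print(k,P.round(4),(P[:2]-[x,y]).round(4))
```

```text
tcp proj [319.4814738  257.71162678]
ringw [ 0.5894 -0.0755  0.022 ] [ 0.0044 -0.0031]
turq [ 0.7141 -0.1208  0.022 ] [ 0.7141 -0.1208]
cap [0.5937 0.0596 0.016 ] [ 0.0034 -0.0045]
detS [0.5814 0.2137 0.02  ] [ 0.003  -0.0029]
tins [0.4504 0.1339 0.05  ] [ 0.0011 -0.0047]
tinl [ 0.5996 -0.2104  0.066 ] [ 0.0013 -0.0035]
```

```bash
python3 -m pendant '[[[0.2,-0.2,-2],0],[[0,0,-2.5],0],[[0,0,-2.5],0],[[0,0,-2.5],0],[[0,0,-2.5],0],[[0,0,-2],0],[[0,0,-1.2],0],[[0,0,-0.8],0],[[0,0,0],0],[[0,0,0],0]]' 1 40
python3 -m pendant '[[[0,0,0],0],[[0,0,0],0],[[0,0,0],0],[[0,0,0],0],[[0,0,0],0],[[0,0,0],0],[[0,0,0],0],[[0,0,0],0],[[0,0,0],0],[[0,0,0],0],[[0,0,0],0],[[0,0,0],0]]' 0 40
python3 -c "
from h import *
shot('wrist','w2.png')"
```

```text
time_s: 2.85
ee_pos: [0.5869, -0.0748, 0.0067]
eef_rot: [3.141, -0.001, 0.414]
force: [-0.1, -0.4, 0.4]
grip_width: 0.094
grip_force: 0.0
time_s: 3.85
ee_pos: [0.5866, -0.0744, 0.0058]
eef_rot: [-3.142, 0.0, 0.415]
force: [-1.1, 0.2, 0.2]
grip_width: 0.0178
grip_force: 0.0
```

View pics/w2.png

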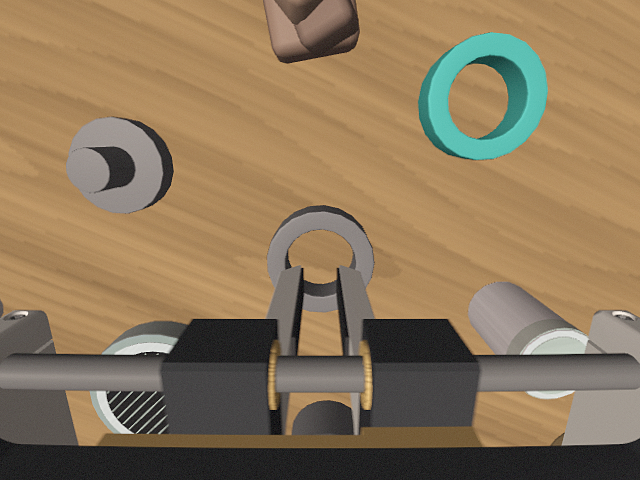

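Wrist view: the ring is now centred at about (321,258) and the fingers have closed to 18 mm without gripping it. I'll check where the ring is now.

Run:
```python
from h import *
c=shot('wrist');ob=ctrl.get_obs()
print(ob['ee_pos'],ob['grip_width'],ob['grip_force'],ob['time_s'],'tcp proj',proj(c,ob['ee_pos']))
print('ring wrist',onz(c,321,258,.022), 'cap',onz(c,125,164,.016))
t=shot('top','t2.png');im=t['color'];o=im[170:270,270:390];cv2.imwrite('pics/t2c.png',cv2.resize(o[:,:,::-1],None,fx=5,fy=5))
print(proj(t,ob['ee_pos']))
```

```text
[ 0.586652   -0.07433184  0.00584857] 0.009327762262447647 0.0 3.95 tcp proj [318.82211964 256.95673912]
ring wrist [ 0.59171199 -0.07364299  0.022     ] cap [0.59680133 0.05713914 0.016     ]
[326.75624991 219.05690225]
```

View pics/t2c.png

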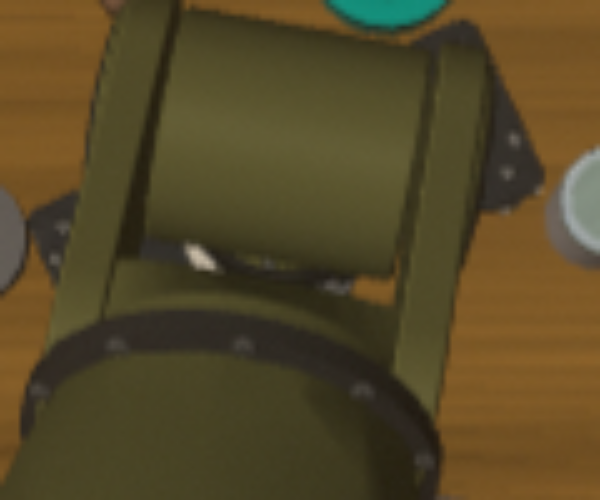

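The ring hasn't moved, yet the fingers closed over it at a reported z of 6 mm. The scene camera will show the true fingertip height.

Run:
```python
from h import *
c=shot('scene','s2.png');p=ctrl.get_obs()['ee_pos'];u,v=proj(c,p).astype(int);print(u,v,proj(c,p+[0,0,.02]))
o=c['color'][v-70:v+50,u-80:u+80];cv2.imwrite('pics/s2c.png',cv2.resize(o[:,:,::-1],None,fx=5,fy=5))
```

```text
321 268 [321.64386136 258.60503378]
```

View pics/s2c.png

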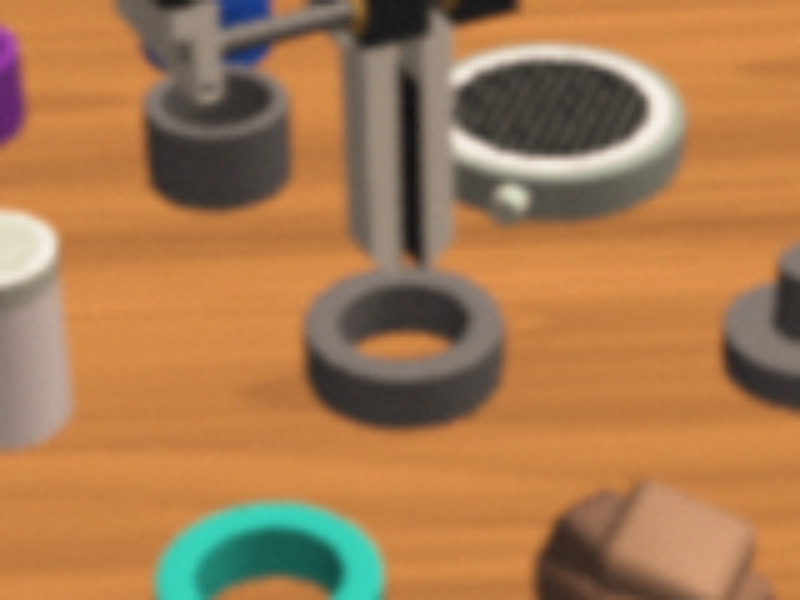

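Scene crop: the fingertips end at about crop (405,265), or (322,251) in the full image. The reported TCP projects onto the ring centre, 17 px lower. I'll triangulate the true tip.

Run:
```python
from h import *
a=shot('wrist');b=shot('scene');p=ctrl.get_obs()
for v in(267,262,272):
    o1,d1=ray(a,320,v);o2,d2=ray(b,322,251)
    s=np.linalg.lstsq(np.c_[d1,-d2],o2-o1,rcond=None)[0];P=o1+s[0]*d1;Q=o2+s[1]*d2;print(P.round(4),Q.round(4))
print(p['ee_pos'],p['grip_width'],p['force'])
```

```text
[ 0.5942 -0.0719  0.0456] [ 0.5938 -0.0738  0.046 ]
[ 0.5974 -0.0704  0.0473] [ 0.5968 -0.0739  0.048 ]
[ 0.5909 -0.0733  0.0439] [ 0.5908 -0.0736  0.0439]
[ 0.58665323 -0.07434393  0.00585933] 0.0003756769967226666 [-0.37267905 -0.09780639 -0.24327602]
```

The real fingertips sit at z ≈ 0.045 with a reported 0.006, and xy agrees. So the tips are about 38 mm higher than reported. I'll open, shift 4 mm in x, and descend cautiously with force checks.

```bash
python3 -m pendant '[[[0.4,0,0],0],[[0,0,0],0],[[0,0,0],0],[[0,0,0],0],[[0,0,0],0],[[0,0,0],0],[[0,0,0],0],[[0,0,0],0],[[0,0,0],0],[[0,0,0],0],[[0,0,0],0],[[0,0,0],0],[[0,0,0],0],[[0,0,0],0]]' 1 40
python3 -m pendant '[[[0,0,-0.5],0],[[0,0,-0.5],0],[[0,0,-0.5],0],[[0,0,-0.5],0],[[0,0,0],0],[[0,0,0],0]]'
python3 -c "
from h import *
c=shot('wrist','w3.png');s=shot('scene')['color'][200:320,240:400]
cv2.imwrite('pics/m3.png',np.hstack([cv2.resize(c['color'],(400,300)),cv2.resize(s,(400,300))])[:,:,::-1])"
```

```text
time_s: 5.32
ee_pos: [0.5906, -0.0743, 0.0058]
eef_rot: [-3.142, 0.0, 0.415]
force: [-0.4, 0.3, 0.4]
grip_width: 0.0902
grip_force: 0.0
time_s: 5.82
ee_pos: [0.5904, -0.0743, -0.0146]
eef_rot: [-3.141, 0.001, 0.415]
force: [-0.1, 0.1, -0.2]
grip_width: 0.0937
grip_force: 0.0
```

View pics/m3.png

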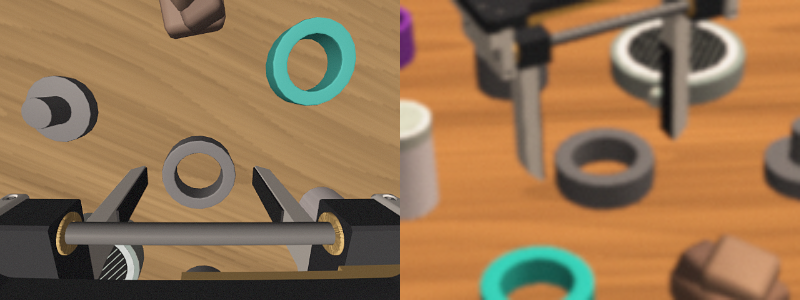

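Left (wrist): the open fingers straddle the ring, centred at (199,173). Right (scene): the tips are beside the ring and still off the bench. I'll go down further and grip.

```bash
python3 -m pendant '[[[0,0,-0.5],0],[[0,0,-0.5],0],[[0,0,-0.4],0],[[0,0,-0.3],0],[[0,0,0],0],[[0,0,0],0]]'
python3 -m pendant '[[[0,0,0],0],[[0,0,0],0],[[0,0,0],0],[[0,0,0],0],[[0,0,0],0],[[0,0,0],0],[[0,0,0],0],[[0,0,0],0]]' 0 40
```

```text
time_s: 6.42
ee_pos: [0.5905, -0.0743, -0.0314]
eef_rot: [-3.141, 0.0, 0.415]
force: [0.6, 0.6, 0.1]
grip_width: 0.0938
grip_force: 0.0
time_s: 7.08
ee_pos: [0.5907, -0.0742, -0.031]
eef_rot: [-3.141, -0.0, 0.415]
force: [-2.0, 1.9, 3.3]
grip_width: 0.0676
grip_force: 40.0
```

```bash
python3 -m pendant '[[[0,0,1],0],[[0,0,2],0],[[0,0,2],0],[[0,0,2],0],[[0,0,1],0],[[-1.4,0.6,0],0],[[-1.8,0.8,0],0],[[-1.8,0.8,0],0],[[-1.8,0.8,0],0],[[-1.8,0.8,0],0],[[-1.8,0.8,0],0],[[-1.8,0.8,0],0],[[-1.1,0.5,0],0],[[-0.8,0.3,0],0],[[0,0,0],0],[[0,0,0],0]]'
python3 - <<'E'
from h import *
c=shot('wrist','w4.png');ob=ctrl.get_obs();p=ob['ee_pos'];print(p,ob['grip_width'],ob['force'])
im=c['color'].copy();u=proj(c,[.4456,-.0096,.02]);print(u,proj(c,p+[0,0,.053]))
cv2.imwrite('pics/w4.png',im[:,:,::-1])
E
```

```text
time_s: 8.42
ee_pos: [0.45, -0.0125, 0.0491]
eef_rot: [3.141, -0.0, 0.415]
force: [-0.1, -0.3, -4.6]
grip_width: 0.0676
grip_force: 40.0
[ 0.45032197 -0.01262816  0.04901509] 0.06793294404323057 [-0.4932722   0.87355555 -4.8512542 ]
[313.06502989 247.97814451] [319.02434295 289.77956228]
```

View pics/w4.png

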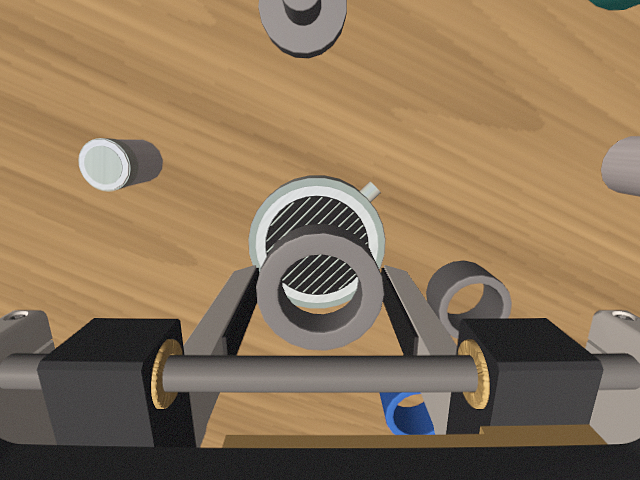

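Wrist view: the held ring's top is at (320,290), which matches the TCP projection, so the wrist camera and tool agree. The detector is centred at about (317,242).

Run:
```python
from h import *
c=shot('wrist');p=ctrl.get_obs()['ee_pos'];im=c['color']
hsv=cv2.cvtColor(im,cv2.COLOR_RGB2HSV);m=((hsv[:,:,2]>175)&(hsv[:,:,1]<60)).astype(np.uint8);m[300:]=0;m[:,:240]=0;m[:,395:]=0;m[:195,350:]=0
pts=np.argwhere(m)[:,::-1].astype(np.float32)
W=np.array([onz(c,u,v,.02)[:2] for u,v in pts])
from scipy.optimize import least_squares
h=W[cv2.convexHull((W*1e4).astype(np.int32),returnPoints=False)[:,0]]
h=h[[np.hypot(*(q-[.449,-.012]))>.046 for q in h]]
r=least_squares(lambda x:np.hypot(h[:,0]-x[0],h[:,1]-x[1])-x[2],[.449,-.013,.052],loss='soft_l1',f_scale=.001)
print(len(h),r.x,'need',(r.x[:2]-p[:2])*100, onz(c,317,242,.02), onz(c,320,290,p[2]+.053))
```

```text
27 [ 0.44865634 -0.01158221  0.05079704] need [-0.16989484  0.10973653] [ 0.45138918 -0.01054493  0.02      ] [ 0.45067185 -0.01327072  0.10194861]
```

```bash
python3 -m pendant '[[[-0.1,0.1,-1],0],[[0,0,-1.5],0],[[0,0,-1.5],0],[[0,0,-1],0],[[0,0,-0.5],0],[[0,0,-0.2],0],[[0,0,0],0],[[0,0,0],0]]'
python3 -m pendant '[[[0,0,-0.1],0],[[0,0,-0.1],0],[[0,0,0],0],[[0,0,0],0]]'
```

```text
time_s: 9.18
ee_pos: [0.449, -0.0114, -0.0078]
eef_rot: [3.141, -0.001, 0.415]
force: [0.1, -0.4, -4.4]
grip_width: 0.0677
grip_force: 40.0
time_s: 9.52
ee_pos: [0.4487, -0.0114, -0.01]
eef_rot: [3.141, -0.0, 0.415]
force: [0.1, -1.0, -4.1]
grip_width: 0.0681
grip_force: 40.0
```

```bash
python3 -m pendant '[[[0,0,-0.1],0],[[0,0,0],0],[[0,0,0],0],[[0,0,0],0]]'
python3 -m pendant '[[[0,0,-0.1],0],[[0,0,0],0],[[0,0,0],0],[[0,0,0],0]]'
```

```text
time_s: 9.85
ee_pos: [0.4488, -0.0114, -0.011]
eef_rot: [3.141, -0.0, 0.415]
force: [0.4, -0.2, -2.4]
grip_width: 0.0676
grip_force: 40.0
time_s: 10.18
ee_pos: [0.449, -0.0114, -0.0111]
eef_rot: [3.141, -0.001, 0.415]
force: [-6.1, 0.5, 15.3]
grip_width: 0.0679
grip_force: 40.0
```

```bash
python3 -m pendant '[[[0,0,0.05],0],[[0,0,0],0],[[0,0,0],0],[[0,0,0],0],[[0,0,0],0],[[0,0,1],0],[[0,0,2],0],[[0,0,2.5],0],[[0,0,2.5],0],[[0,0,2],0],[[0,1.5,0],0],[[0,2.5,0],0],[[0,2.5,0],0],[[0.2,2.5,0],0],[[0,2.5,0],0],[[0,2,0],0],[[0,1.1,0],0],[[0,0,0],0],[[0,0,0],0]]' 1 30
python3 - <<'E'
from h import *
c=shot('wrist','w5.png');p=ctrl.get_obs()['ee_pos'];print(p,proj(c,[.4515,.1345,.05]))
E
```

```text
time_s: 11.77
ee_pos: [0.4506, 0.1344, 0.0886]
eef_rot: [3.141, 0.0, 0.416]
force: [-1.3, -0.7, 0.3]
grip_width: 0.0939
grip_force: 0.0
[0.45064568 0.13395174 0.08850808] [319.34959255 239.6623185 ]
```

View pics/w5.png

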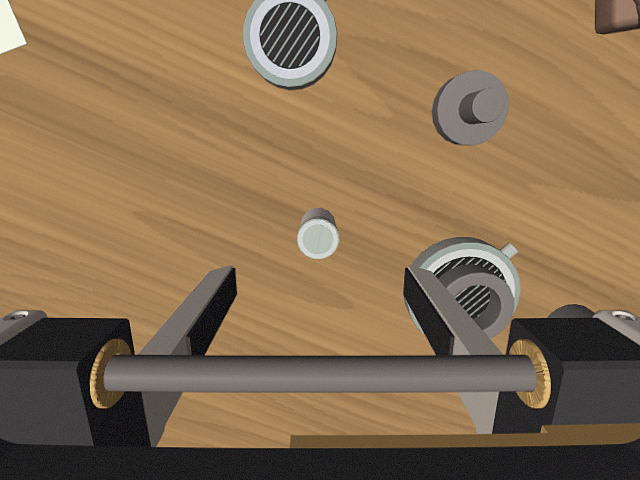

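Wrist view: the tin lid is at (318,239), as predicted. I'll grip the tin high, with real tips about 31 mm above the bench.

```bash
python3 -m pendant '[[[0.1,0,-1],0],[[0,0,-2],0],[[0,0,-2.2],0],[[0,0,-2],0],[[0,0,-1.5],0],[[0,0,-0.7],0],[[0,0,-0.3],0],[[0,0,0],0]]'
python3 -m pendant '[[[0,0,0],0],[[0,0,0],0],[[0,0,0],0],[[0,0,0],0],[[0,0,0],0],[[0,0,0],0],[[0,0,0],0],[[0,0,0],0],[[0,0,0],0],[[0,0,0],0],[[0,0,0],0]]' 0 20
```

```text
time_s: 12.48
ee_pos: [0.4516, 0.1342, -0.009]
eef_rot: [-3.141, 0.001, 0.414]
force: [-0.5, 0.2, -0.0]
grip_width: 0.0939
grip_force: 0.0
time_s: 13.4
ee_pos: [0.4516, 0.1347, -0.0087]
eef_rot: [-3.142, 0.0, 0.415]
force: [-0.8, -0.8, -0.4]
grip_width: 0.0316
grip_force: 20.0
```

```bash
python3 -m pendant '[[[0,0,1],0],[[0,0,2],0],[[0,0,2],0],[[0,0,1],0],[[0,0,1],0],[[0,-1.5,0],0],[[0,-2.5,0],0],[[-0.3,-2.5,0],0],[[0,-2.5,0],0],[[0,-2.5,0],0],[[0,-2,0],0],[[0,-1.1,0],0],[[0,0,0],0],[[0,0,0],0]]'
python3 - <<'E'
from h import *
c=shot('wrist','w6.png');p=ctrl.get_obs()['ee_pos'];print(p,'ring top',proj(c,[.449,-.0114,.042]),'tin top',proj(c,[p[0],p[1],p[2]+.059]))
E
```

```text
time_s: 14.57
ee_pos: [0.4486, -0.0112, 0.0613]
eef_rot: [-3.141, 0.0, 0.414]
force: [0.3, 0.4, -0.9]
grip_width: 0.0314
grip_force: 20.0
[ 0.44855046 -0.01076072  0.06125922] ring top [319.42142285 247.81536665] tin top [317.63138064 294.92884172]
```

View pics/w6.png

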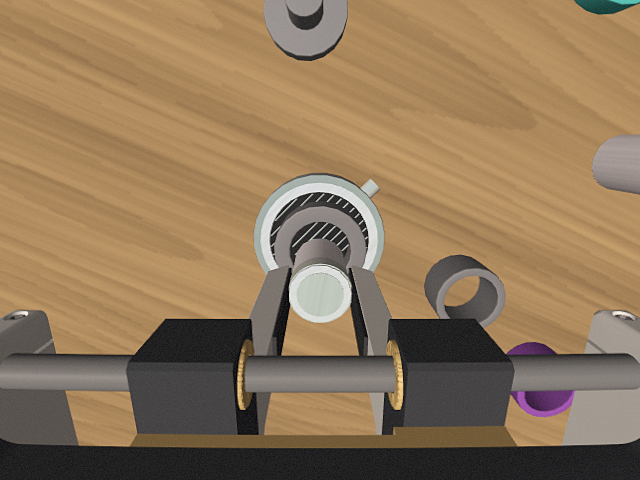

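Wrist view: ring centred at u≈321, tin at 320 and detector at 319, so they line up. Lowering the tin.

```bash
python3 -m pendant '[[[0,0,-0.8],0],[[0,0,-1],0],[[0,0,-1],0],[[0,0,-1],0],[[0,0,-0.6],0],[[0,0,-0.3],0],[[0,0,0],0],[[0,0,0],0]]'
python3 -m pendant '[[[0,0,-0.1],0],[[0,0,-0.1],0],[[0,0,0],0],[[0,0,0],0]]'
```

```text
time_s: 15.28
ee_pos: [0.4487, -0.0113, 0.0143]
eef_rot: [-3.142, 0.0, 0.415]
force: [0.3, -0.2, -1.7]
grip_width: 0.0316
grip_force: 20.0
time_s: 15.62
ee_pos: [0.4487, -0.0114, 0.0125]
eef_rot: [3.141, -0.0, 0.415]
force: [-0.2, 0.0, -0.4]
grip_width: 0.0319
grip_force: 20.0
```

```bash
python3 -m pendant '[[[0,0,-0.1],0],[[0,0,0],0],[[0,0,0],0],[[0,0,0],0]]'
python3 -m pendant '[[[0,0,-0.05],0],[[0,0,0],0],[[0,0,0],0],[[0,0,0],0]]'
```

```text
time_s: 15.95
ee_pos: [0.4486, -0.0114, 0.0113]
eef_rot: [-3.142, 0.0, 0.415]
force: [0.4, -0.3, -0.9]
grip_width: 0.032
grip_force: 20.0
time_s: 16.28
ee_pos: [0.4489, -0.0113, 0.0113]
eef_rot: [3.141, -0.0, 0.415]
force: [-2.9, 0.9, 5.7]
grip_width: 0.0317
grip_force: 20.0
```

```bash
python3 -m pendant '[[[0,0,0],0],[[0,0,0],0],[[0,0,0],0],[[0,0,0],0],[[0,0,0],0],[[0,0,1],0],[[0,0,2],0],[[0,0,2.5],0],[[0,0,1.5],0],[[0,-1.5,0],0],[[0,-2.5,0],0],[[0.3,-2.5,0],0],[[0.3,-2.5,0],0],[[0,-2.5,0],0],[[0,-1.3,0],0],[[0,0,0],0],[[0,0,0],0]]' 1 40
python3 - <<'E'
from h import *
c=shot('wrist','w7.png');p=ctrl.get_obs()['ee_pos'];print(p,proj(c,[.455,-.1395,.034]))
print('expected tin top',proj(c,[.449,-.0114,.07]),'det',proj(c,[.449,-.0114,.02]))
E
```

```text
time_s: 17.7
ee_pos: [0.4546, -0.1395, 0.0813]
eef_rot: [3.142, -0.0, 0.414]
force: [-0.8, 0.5, -0.4]
grip_width: 0.094
grip_force: 0.0
[ 0.45460714 -0.13888561  0.08119009] [319.26306626 237.20807501]
expected tin top [140.88834495 185.91055998] det [171.65305069 177.92381619]
```

View pics/w7.png

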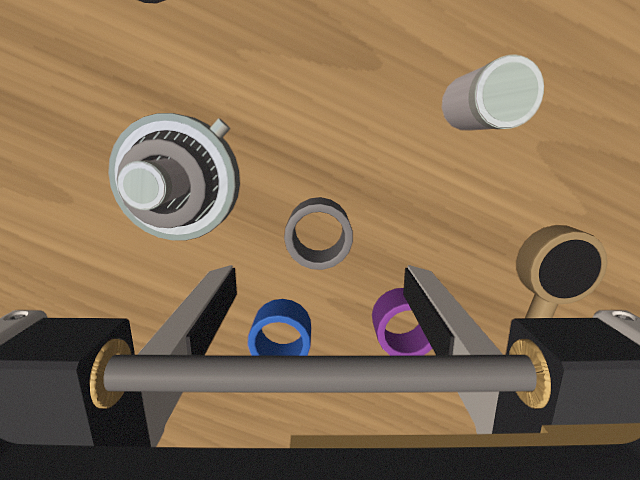

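Wrist view: the grey tall ring's top is at (318,236), as predicted, and the tin stands in the wide ring at (141,185). Gripping the tall ring.

```bash
python3 -m pendant '[[[0,0,-1],0],[[0,0,-2],0],[[0,0,-2.3],0],[[0,0,-2],0],[[0,0,-1.5],0],[[0,0,-1.2],0],[[0,0,-0.6],0],[[0,0,-0.2],0],[[0,0,0],0],[[0,0,0],0]]'
python3 -m pendant '[[[0,0,0],0],[[0,0,0],0],[[0,0,0],0],[[0,0,0],0],[[0,0,0],0],[[0,0,0],0],[[0,0,0],0],[[0,0,0],0],[[0,0,0],0]]' 0 40
```

```text
time_s: 18.58
ee_pos: [0.455, -0.1392, -0.0267]
eef_rot: [3.141, -0.001, 0.415]
force: [0.4, 0.5, 0.3]
grip_width: 0.094
grip_force: 0.0
time_s: 19.33
ee_pos: [0.4546, -0.1393, -0.0271]
eef_rot: [-3.141, 0.0, 0.415]
force: [-0.9, 1.8, 2.4]
grip_width: 0.0555
grip_force: 40.0
```

```bash
python3 -m pendant '[[[0,0,1],0],[[0,0,2],0],[[0,0,2.5],0],[[0,0,2.5],0],[[0,0,2],0],[[0,0,1],0],[[0,1.5,0],0],[[0,2.5,0],0],[[-0.3,2.5,0],0],[[-0.3,2.5,0],0],[[0,2.5,0],0],[[0,1.3,0],0],[[0,0,0],0],[[0,0,-1],0],[[0,0,-1],0],[[0,0,0],0],[[0,0,0],0]]'
python3 - <<'E'
from h import *
c=shot('wrist','w8.png');p=ctrl.get_obs()['ee_pos'];print(p,'ring top',proj(c,[p[0],p[1],p[2]+.061]),'tin top',proj(c,[.449,-.0114,.07]))
E
```

```text
time_s: 20.75
ee_pos: [0.448, -0.012, 0.0618]
eef_rot: [-3.141, 0.002, 0.414]
force: [0.0, -0.3, -4.0]
grip_width: 0.0556
grip_force: 40.0
[ 0.44839697 -0.01195035  0.06238047] ring top [318.54962405 296.97612476] tin top [318.55185778 259.45394486]
```

View pics/w8.png

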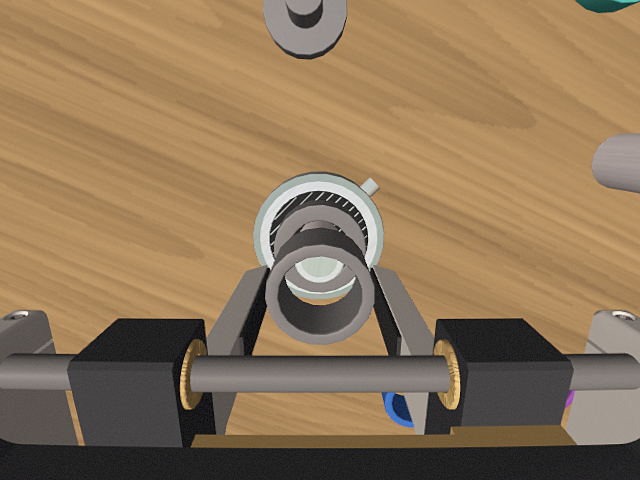

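Wrist view: the held ring is at (320,295) over the tin at about (320,262), lined up. I have one view left, so from here I'll rely on numbers.

```bash
python3 -m pendant '[[[0.05,0.05,-0.8],0],[[0,0,-0.8],0],[[0,0,-0.8],0],[[0,0,0],0],[[0,0,0],0]]'
python3 -m pendant '[[[0,0,-0.7],0],[[0,0,-0.7],0],[[0,0,-0.4],0],[[0,0,-0.2],0],[[0,0,0],0],[[0,0,0],0]]'
python3 -m pendant '[[[0,0,-0.1],0],[[0,0,-0.1],0],[[0,0,0],0],[[0,0,0],0]]'
```

```text
time_s: 21.22
ee_pos: [0.4488, -0.0108, 0.0382]
eef_rot: [-3.141, 0.001, 0.415]
force: [-0.4, -0.3, -3.2]
grip_width: 0.0559
grip_force: 40.0
time_s: 21.72
ee_pos: [0.4492, -0.0108, 0.0188]
eef_rot: [-3.142, 0.0, 0.415]
force: [-0.0, -0.1, -3.9]
grip_width: 0.0552
grip_force: 40.0
time_s: 22.05
ee_pos: [0.4492, -0.0108, 0.0169]
eef_rot: [3.142, -0.0, 0.415]
force: [0.5, 0.3, -3.3]
grip_width: 0.0555
grip_force: 40.0
```

```bash
python3 -m pendant '[[[0,0,-0.1],0],[[0,0,0],0],[[0,0,0],0],[[0,0,0],0]]'
python3 -m pendant '[[[0,0,-0.1],0],[[0,0,0],0],[[0,0,0],0],[[0,0,0],0]]'
```

```text
time_s: 22.38
ee_pos: [0.4492, -0.0108, 0.0159]
eef_rot: [3.142, -0.0, 0.415]
force: [0.5, 0.3, -2.6]
grip_width: 0.0556
grip_force: 40.0
time_s: 22.72
ee_pos: [0.4493, -0.0109, 0.0149]
eef_rot: [3.141, -0.0, 0.415]
force: [0.4, -0.9, -1.8]
grip_width: 0.0553
grip_force: 40.0
```

```bash
python3 -m pendant '[[[0,0,-0.05],0],[[0,0,0],0],[[0,0,0],0],[[0,0,0],0]]'
python3 -m pendant '[[[0,0,-0.05],0],[[0,0,0],0],[[0,0,0],0],[[0,0,0],0]]'
```

```text
time_s: 23.05
ee_pos: [0.4493, -0.0109, 0.0149]
eef_rot: [3.141, -0.0, 0.415]
force: [-3.6, -0.5, 7.4]
grip_width: 0.0557
grip_force: 40.0
time_s: 23.38
ee_pos: [0.4494, -0.0109, 0.0148]
eef_rot: [3.141, -0.001, 0.415]
force: [-6.6, 0.1, 14.4]
grip_width: 0.0555
grip_force: 40.0
```

```bash
python3 -m pendant '[[[0,0,0.05],0],[[0,0,0],0],[[0,0,0],0],[[0,0,0],0],[[0,0,0],0],[[0,0,1],0],[[0,0,2],0],[[0,0,2.5],0],[[0,0,2.5],0],[[1.4,0.7,0],0],[[2.5,1.2,0],0],[[2.5,1.2,0],0],[[2.5,1.2,0],0],[[2.5,1.2,0],0],[[2,1,0],0],[[1,0.6,0],0],[[0,0,0],0],[[0,0,0],0]]' 1 40
python3 - <<'E'
from h import *
c=shot('wrist','w9.png');p=ctrl.get_obs()['ee_pos'];u=proj(c,[.5938,.0602,.016]);k=proj(c,[.5938,.0602,.042]);print(p,u,k)
hsv=cv2.cvtColor(c['color'],cv2.COLOR_RGB2HSV)
m=(hsv[:,:,1]<60).astype(np.uint8);x,y=k.astype(int);m[y+60:]=0;m[:y-75]=0;m[:,:x-75]=0;m[:,x+75:]=0
cn=max(cv2.findContours(m,0,1)[0],key=cv2.contourArea);b=cv2.boundingRect(cn);e=cv2.fitEllipse(cv2.convexHull(cn));print(b,e)
print(onz(c,*e[0],.016), onz(c,b[0]+b[2]/2,b[1]+b[3]/2,.016))
E
```

```text
time_s: 24.88
ee_pos: [0.5928, 0.0602, 0.0944]
eef_rot: [-3.141, 0.001, 0.415]
force: [-0.7, 0.0, -0.7]
grip_width: 0.0938
grip_force: 0.0
[0.59253413 0.05988248 0.09455441] [319.54911247 227.03300925] [319.5093363  234.82581857]
(285, 193, 64, 65) ((316.9595031738281, 225.3679962158203), (63.786258697509766, 64.5693130493164), 1.955221176147461)
[0.59426735 0.06291895 0.016     ] [0.59417128 0.06283757 0.016     ]
```

```bash
python3 -m pendant '[[[0.15,0.2,-1],0],[[0,0,-2],0],[[0,0,-2.5],0],[[0,0,-2.5],0],[[0,0,-1.5],0],[[0,0,-1],0],[[0,0,-0.5],0],[[0,0,-0.1],0],[[0,0,0],0],[[0,0,0],0]]'
python3 -m pendant '[[[0,0,0],0],[[0,0,0],0],[[0,0,0],0],[[0,0,0],0],[[0,0,0],0],[[0,0,0],0],[[0,0,0],0],[[0,0,0],0],[[0,0,0],0],[[0,0,0],0],[[0,0,0],0],[[0,0,0],0],[[0,0,0],0]]' 0 45
```

```text
time_s: 25.77
ee_pos: [0.5952, 0.0621, -0.0156]
eef_rot: [3.141, -0.002, 0.415]
force: [0.1, 0.2, -0.2]
grip_width: 0.094
grip_force: 0.0
time_s: 26.85
ee_pos: [0.5946, 0.0622, -0.0167]
eef_rot: [-3.141, 0.0, 0.415]
force: [-0.2, 0.6, 0.0]
grip_width: 0.0224
grip_force: 45.0
```

```bash
python3 -m pendant '[[[0,0,0.5],0],[[0,0,1],0],[[0,0,1],0],[[0,0,0.5],0],[[0,0,0],0],[[0,0,0],0]]'
python3 - <<'E'
from h import *
c=shot('wrist','w10.png');o=ctrl.get_obs();p=o['ee_pos'];print(p,o['grip_width'],o['force'],o['moment'])
z=p[2]+.0167
print('exp disc',proj(c,[p[0],p[1],z+.016]),'knob top',proj(c,[p[0],p[1],z+.042]))
hsv=cv2.cvtColor(c['color'],cv2.COLOR_RGB2HSV);print(hsv[150:330:12,320])
cv2.imwrite('pics/w10c.png',cv2.resize(c['color'][150:390,200:440,::-1],(600,600)))
E
```

```text
time_s: 27.35
ee_pos: [0.5948, 0.0621, 0.0138]
eef_rot: [3.141, -0.001, 0.415]
force: [0.2, -0.0, -5.4]
grip_width: 0.0225
grip_force: 45.0
[0.5945085  0.06210239 0.01327718] 0.02251171121057468 [-0.15534366  0.15163529 -5.29157209] [-0.00247731 -0.01732116 -0.02117892]
exp disc [318.5219463  275.57922141] knob top [318.33384873 294.97198367]
[[ 17 119 176]
 [ 17 124 169]
 [ 17 116 182]
 [ 17 113 181]
 [ 17 119 182]
 [ 16 119 175]
 [ 16 121 169]
 [ 12  18 143]
 [  8  14 143]
 [  8  13 156]
 [  0  13  60]
 [  7  16 141]
 [  0  12 144]
 [  8  15 138]
 [  6  18 139]]
```

View pics/w10c.png

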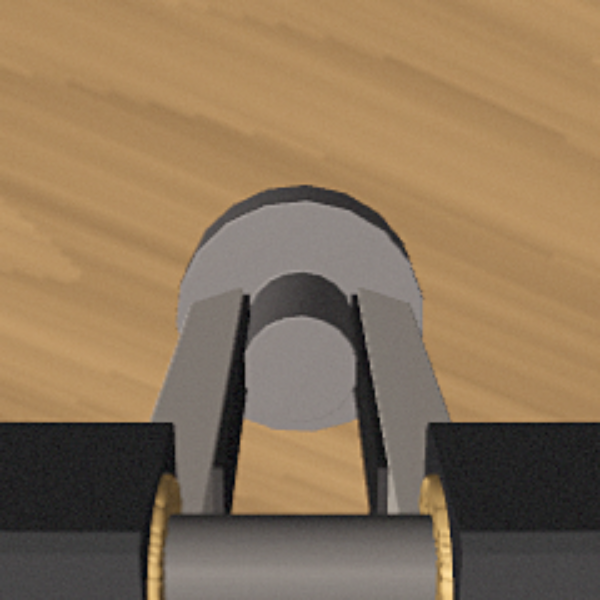

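The crop shows the cap held level, with the knob at crop (301,374). That is about 2.5 mm nearer the robot than the TCP, so I'll offset the placing to match.

```bash
python3 -m pendant '[[[0,0,1],0],[[0,0,2],0],[[0,0,2.5],0],[[0,0,2.5],0],[[0,0,1],0],[[-1,-0.5,0],0],[[-2,-1,0],0],[[-2.4,-1.2,0],0],[[-2.4,-1.2,0],0],[[-2.4,-1.2,0],0],[[-2,-1,0],0],[[-1.5,-0.8,0],0],[[-0.6,-0.3,0],0],[[0,0,0],0],[[0,0,0],0]]'
python3 -m pendant '[[[0,0,-0.8],0],[[0,0,-1],0],[[0,0,-1],0],[[0,0,-0.6],0],[[0,0,-0.3],0],[[0,0,0],0],[[0,0,0],0]]'
```

```text
time_s: 28.65
ee_pos: [0.4522, -0.0097, 0.1035]
eef_rot: [3.141, -0.001, 0.414]
force: [-0.4, 0.7, -4.3]
grip_width: 0.0224
grip_force: 45.0
time_s: 29.23
ee_pos: [0.4517, -0.0098, 0.0663]
eef_rot: [-3.141, 0.0, 0.415]
force: [0.1, 0.6, -3.9]
grip_width: 0.0225
grip_force: 45.0
```

```bash
python3 -m pendant '[[[0,0,-0.3],0],[[0,0,-0.2],0],[[0,0,-0.1],0],[[0,0,0],0],[[0,0,0],0]]'
python3 -m pendant '[[[0,0,-0.1],0],[[0,0,0],0],[[0,0,0],0],[[0,0,0],0]]'
```

```text
time_s: 29.65
ee_pos: [0.4517, -0.0099, 0.0604]
eef_rot: [3.142, -0.0, 0.415]
force: [-0.2, -0.2, -4.2]
grip_width: 0.0222
grip_force: 45.0
time_s: 29.98
ee_pos: [0.4517, -0.0099, 0.0594]
eef_rot: [3.142, -0.0, 0.415]
force: [0.0, 0.3, -4.2]
grip_width: 0.0228
grip_force: 45.0
```

```bash
python3 -m pendant '[[[0,0,-0.05],0],[[0,0,0],0],[[0,0,0],0],[[0,0,0],0]]'
```

```text
time_s: 30.32
ee_pos: [0.4518, -0.0099, 0.0592]
eef_rot: [3.141, -0.0, 0.415]
force: [-3.2, 0.8, 6.3]
grip_width: 0.0226
grip_force: 45.0
```

```bash
python3 -m pendant '[[[0,0,0],0],[[0,0,0],0],[[0,0,0],0],[[0,0,0],0],[[0,0,0],0],[[0,0,1],0],[[0,0,2],0],[[0,0,2],0],[[1,-1.4,0],0],[[1.6,-2.2,0],0],[[2,-2.6,0],0],[[2,-2.6,0],0],[[2,-2.6,0],0],[[2,-2.6,0],0],[[2,-2.6,0],0],[[1.4,-2,0],0],[[0.9,-1.4,0],0],[[0,0,0],0],[[0,0,0],0]]' 1 30
python3 - <<'E'
from h import *
c=shot('wrist','w11.png');p=ctrl.get_obs()['ee_pos'];u=proj(c,[.6015,-.21,.066]);print(p,u)
hsv=cv2.cvtColor(c['color'],cv2.COLOR_RGB2HSV);x,y=u.astype(int)
for t in(185,200,215):
    m=((hsv[:,:,1]<60)&(hsv[:,:,2]>t)).astype(np.uint8);m[y+60:]=0;m[:y-60]=0;m[:,:x-60]=0;m[:,x+60:]=0
    cs=cv2.findContours(m,0,1)[0]
    if cs:
        e=cv2.fitEllipse(cv2.convexHull(max(cs,key=cv2.contourArea)));print(t,e,onz(c,*e[0],.066))
E
```

```text
time_s: 31.9
ee_pos: [0.6005, -0.2101, 0.1089]
eef_rot: [-3.141, 0.0, 0.414]
force: [-0.2, -1.0, -0.0]
grip_width: 0.0938
grip_force: 0.0
[ 0.60036553 -0.20947491  0.10908591] [319.40799643 237.99630162]
185 ((317.5050354003906, 237.56671142578125), (53.20841598510742, 55.0518913269043), 89.43218994140625) [ 0.60121843 -0.20848276  0.066     ]
200 ((317.2308349609375, 237.91757202148438), (52.094444274902344, 54.246543884277344), 99.0629653930664) [ 0.60086732 -0.20839992  0.066     ]Traceback (most recent call last):
  File "<stdin>", line 8, in <module>
cv2.error: OpenCV(4.12.0) /io/opencv/modules/imgproc/src/shapedescr.cpp:361: error: (-201:Incorrect size of input array) There should be at least 5 points to fit the ellipse in function 'fitEllipseNoDirect'
```

```bash
python3 -m pendant '[[[0.05,0.1,-1],0],[[0,0,-2],0],[[0,0,-2.5],0],[[0,0,-2.5],0],[[0,0,-2],0],[[0,0,-1.2],0],[[0,0,-0.6],0],[[0,0,-0.1],0],[[0,0,0],0],[[0,0,0],0]]'
python3 -m pendant '[[[0,0,0],0],[[0,0,0],0],[[0,0,0],0],[[0,0,0],0],[[0,0,0],0],[[0,0,0],0],[[0,0,0],0],[[0,0,0],0],[[0,0,0],0],[[0,0,0],0]]' 0 30
```

```text
time_s: 32.78
ee_pos: [0.6018, -0.209, -0.0089]
eef_rot: [3.14, -0.001, 0.415]
force: [-0.1, 0.0, -0.3]
grip_width: 0.094
grip_force: 0.0
time_s: 33.62
ee_pos: [0.6011, -0.2088, -0.0102]
eef_rot: [-3.142, 0.0, 0.415]
force: [-1.2, 0.6, 0.1]
grip_width: 0.0437
grip_force: 30.0
```

```bash
python3 -m pendant '[[[0,0,1],0],[[0,0,2],0],[[0,0,2.5],0],[[0,0,2.5],0],[[0,0,2],0],[[0,1.5,0],0],[[0,2.8,0],0],[[-0.2,3.2,0],0],[[-0.2,3.2,0],0],[[-0.2,3.2,0],0],[[-0.2,3.2,0],0],[[-0.2,3.2,0],0],[[-0.2,3.2,0],0],[[-0.2,3.2,0],0],[[-0.2,3.2,0],0],[[-0.2,3.2,0],0],[[-0.2,3,0],0],[[0,2.6,0],0],[[0,1.6,0],0]]'
python3 -m pendant '[[[0,0,0],0],[[0,0,0],0],[[0,0,0],0]]'
python3 - <<'E'
from h import *
c=shot('wrist','w12.png');p=ctrl.get_obs()['ee_pos'];u=proj(c,[.581,.213,.02]);t=proj(c,[p[0],p[1],p[2]+.0765]);print(p,u,t)
hsv=cv2.cvtColor(c['color'],cv2.COLOR_RGB2HSV);x,y=u.astype(int)
m=((hsv[:,:,1]<60)&(hsv[:,:,2]>120)).astype(np.uint8)
ys,xs=np.nonzero(m[:, x-60:x+60]);W=[]
for col in range(x-60,x+60,4):
    r=np.nonzero(m[y-70:y+10,col])[0]
    if len(r): W.append((col,r[0]+y-70))
for row in range(y-40,y+10,4):
    r=np.nonzero(m[row,x-70:x+70])[0]
    if len(r): W+= [(r[0]+x-70,row),(r[-1]+x-70,row)]
P=np.array([onz(c,*q,.02)[:2] for q in W])
from scipy.optimize import least_squares
r=least_squares(lambda s:np.hypot(P[:,0]-s[0],P[:,1]-s[1])-.036,[.581,.213],loss='cauchy',f_scale=.001)
print(r.x,np.sort(abs(r.fun)).round(4)[::4])
E
```

```text
time_s: 35.2
ee_pos: [0.5797, 0.1973, 0.089]
eef_rot: [-3.141, 0.001, 0.417]
force: [0.4, -0.5, -0.9]
grip_width: 0.0437
grip_force: 30.0
time_s: 35.45
ee_pos: [0.5807, 0.1937, 0.0893]
eef_rot: [-3.142, 0.001, 0.415]
force: [-0.5, 0.4, -1.7]
grip_width: 0.0434
grip_force: 30.0
[0.58089117 0.19340429 0.08950553] [298.68195508 221.50664812] [319.15000126 312.04850007]
[0.57978151 0.21586859] [0.     0.0001 0.0001 0.0002 0.0003 0.0004 0.0004 0.0006 0.0007 0.001
 0.0023 0.0108]
```

```bash
python3 -m pendant '[[[-0.1,1.1,0],0],[[0,1.0,0],0],[[0,0,-1],0],[[0,0,-1.8],0],[[0,0,-1.8],0],[[0,0,-1.5],0],[[0,0,-0.9],0],[[0,0,-0.4],0],[[0,0,-0.2],0],[[0,0,0],0],[[0,0,0],0]]'
python3 -m pendant '[[[0,0,-0.1],0],[[0,0,-0.1],0],[[0,0,0],0],[[0,0,0],0]]'
```

```text
time_s: 36.42
ee_pos: [0.5806, 0.2153, 0.0146]
eef_rot: [3.141, -0.001, 0.415]
force: [0.1, 0.7, -1.5]
grip_width: 0.0437
grip_force: 30.0
time_s: 36.75
ee_pos: [0.5802, 0.2152, 0.012]
eef_rot: [3.142, -0.0, 0.415]
force: [-0.0, -0.4, -2.1]
grip_width: 0.0434
grip_force: 30.0
```

```bash
python3 -m pendant '[[[0,0,-0.1],0],[[0,0,0],0],[[0,0,-0.1],0],[[0,0,0],0],[[0,0,0],0]]'
python3 -m pendant '[[[0,0,-0.05],0],[[0,0,0],0],[[0,0,0],0],[[0,0,0],0]]'
```

```text
time_s: 37.17
ee_pos: [0.5802, 0.2152, 0.0098]
eef_rot: [3.142, -0.0, 0.415]
force: [-0.1, 0.1, -1.8]
grip_width: 0.0432
grip_force: 30.0
time_s: 37.5
ee_pos: [0.5803, 0.2152, 0.0098]
eef_rot: [3.142, -0.0, 0.415]
force: [-2.2, 0.1, 5.6]
grip_width: 0.0438
grip_force: 30.0
```

```bash
python3 -m pendant '[[[0,0,0],0],[[0,0,0],0],[[0,0,0],0],[[0,0,0],0],[[0,0,0],0],[[0,0,0],0],[[0,0,1],0],[[0,0,2],0],[[0,0,2.5],0],[[0,0,2.5],0],[[0,0,2],0],[[0,2,1],0],[[-1,2.5,1],0],[[-2,2.5,0],0],[[-2,2.5,0],0],[[-2,2.5,0],0],[[-2,2.5,0],0],[[-1,1,0],0],[[0,0,0],0],[[0,0,0],0]]' 1
python3 - <<'E'
from h import *
c=shot('top','t9.png');hsv=cv2.cvtColor(c['color'],cv2.COLOR_RGB2HSV);S=hsv[:,:,1];V=hsv[:,:,2]
dL=np.array([.4456,-.0096]);dS=np.array([.5784,.2166])
def f(m,P,w,name):
    x,y=proj(c,P).astype(int);a=np.zeros_like(V);a[y-w:y+w,x-w:x+w]=m[y-w:y+w,x-w:x+w]
    cn=max(cv2.findContours(a,0,1)[0],key=cv2.contourArea);e=cv2.fitEllipse(cv2.convexHull(cn));Q=onz(c,*e[0],P[2]);d=onz(c,e[0][0]+1,e[0][1],P[2])-Q
    print(name,np.round(e[0],1),Q.round(4),'D',np.round(np.array(e[1])*np.hypot(*d[:2])*1e3,1),'off det mm',((Q[:2]-P[:2])*1e3).round(1))
x,y=proj(c,[*dL,.092]).astype(int);print(V[y-30:y+31:4,x],S[y-30:y+31:4,x])
for t in(85,95,105):f(((S<95)&(V<t)&(V>45)).astype(np.uint8),[*dL,.092],22,'cap')
f(((S<95)&(V>112)).astype(np.uint8),[*dS,.086],17,'tinL')
E
```

```text
time_s: 39.17
ee_pos: [0.4802, 0.3701, 0.1299]
eef_rot: [3.141, -0.001, 0.416]
force: [-0.1, -0.5, 0.1]
grip_width: 0.094
grip_force: 0.0
[107 102 130  95  93  95  89  94  96  92  96  95  56 133 120 121] [176 178  14   3  36  35  37  33  35  33  37  38  46  13 179 175]
cap [296.3 286. ] [ 0.4468 -0.0131  0.092 ] D [71.2 71.7] off det mm [ 1.2 -3.5]
cap [296.3 286.1] [ 0.4465 -0.013   0.092 ] D [71.6 72.2] off det mm [ 0.9 -3.4]
cap [296.3 286. ] [ 0.4468 -0.0132  0.092 ] D [72.1 72.8] off det mm [ 1.2 -3.6]
tinL [187.4 222.7] [0.5735 0.2027 0.086 ] D [59.4 71.5] off det mm [ -4.9 -13.9]
```

Run:
```python
from h import *
im=cv2.imread('pics/t9.png');c=shot('top');hsv=cv2.cvtColor(im,cv2.COLOR_BGR2HSV);S=hsv[:,:,1].astype(int);V=hsv[:,:,2].astype(int)
dL=np.array([.4456,-.0096]);dS=np.array([.5784,.2166])
m=((S>24)&(S<60)&(V>75)&(V<112)).astype(np.uint8);m=cv2.morphologyEx(m,cv2.MORPH_OPEN,np.ones((5,5),np.uint8))
a=np.zeros_like(m);a[262:310,272:322]=m[262:310,272:322];cn=max(cv2.findContours(a,0,1)[0],key=cv2.contourArea);h=cv2.convexHull(cn);e=cv2.fitEllipse(h)
Q=onz(c,*e[0],.092);print('cap',e,Q,(Q[:2]-dL)*1e3,'D',np.mean(e[1])*1.027/525.9*1e3)
g=cv2.resize(cv2.cvtColor(im,cv2.COLOR_BGR2GRAY)[198:248,160:215],None,fx=6,fy=6,interpolation=cv2.INTER_CUBIC)
for p2 in(25,15):
  C=cv2.HoughCircles(g,cv2.HOUGH_GRADIENT,1,20,param1=80,param2=p2,minRadius=58,maxRadius=76)
  if C is not None:
    for u,v,r in C[0][:4]:
        P=onz(c,160+(u-2.5)/6,198+(v-2.5)/6,.086);print('tin',P.round(4),r/6*1.033/525.9*1e3,((P[:2]-dS)*1e3).round(1))
x,y=proj(c,[*dS,.086]).astype(int);print(x,y);print(V[y-24:y+25:2,x]);print(V[y,x-24:x+25:2])
```

```text
cap ((295.56451416015625, 286.7172546386719), (31.364551544189453, 33.38996124267578), 145.0719757080078) [ 0.44536532 -0.01167818  0.092     ] [-0.23467872 -2.07817853] D 63.227690275822965
tin [0.5776 0.2163 0.086 ] 21.279392 [-0.8 -0.3]
tin [0.5776 0.2163 0.086 ] 21.279392 [-0.8 -0.3]
tin [0.5718 0.2015 0.086 ] 21.246655 [ -6.6 -15.1]
180 220
[113 116 115 119 118 109 115 143 139 136 139 136 135 135 136 135 137 160
 115 159 118 100 111 125 130]
[113 113 113 113 114 114 114 138 143 138 137 136 135 134 136 137 136 153
  73  49  50  80 163 126  94]
```

Measured against the detector centres, the cap is within about 2 mm and the large tin within about 1 mm. The gripper is clear of everything, so I'm handing in.

```bash
python3 -c "
from station import ctrl
print(ctrl.hand_in())"
```

```text
the job is handed in; nothing more can be done
None
```

The job is handed in at about 39 s: the shield is built in the asked order, its cap within about 2 mm of the large detector's centre; the large tin stands within about 1 mm of the small detector's centre; and no move went near the rock, screwdriver or probe, though I did not re-measure them at the end.

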